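Hang a welded frame on the fold-away hook

TASK

Swing the longer of the two fold-away hooks all the way out from its back plate, then hang the tall bar frame on it by its top bar, so that the frame hangs still and upright from that hook alone, clear of the table. Keep the frame upright on the way, leave the shorter hook folded, and do not shift or knock over anything else on the table.

Things in the scene. Friction and masses are not known exactly. Their poses are not given: they have to be found in the camera images.
- long_hook (a joint): Angle of the longer fold-away hook, the one to use. 0 rad = folded parallel to the back plate, end pointing to the stand's +y; pi/2 = square to the plate (stop), end pointing to the stand's -x, towards the robot. Opens counter-clockwise seen from above; starts at 0 to 0.3. Stiff hinge (0.25 N m friction): stays where left; 90 mm from the hinge it takes about 3 N.
- long_hook_hinge (a point): Point on the longer hook's vertical hinge axis, at the height of the arm's centre line, 206 mm above the table. Its axes are the stand's: -x out of the plate towards the robot, +y along the plate (yaw within 0.2 rad of the world's); they do not turn with the hook.
- long_hook_seat (a point): Point on the longer hook's arm centre line, 80 mm from the hinge axis, where the frame is best hung. Turns with the hook: +y along the arm to its end, z up. The hook is a level 12 mm round steel bar, 140 mm from the hinge axis to its turned-up end, whose top is 41 mm over the arm's centre line.
- stand_long: The longer hook's fixed stand; origin on the table under its 30 mm square post, 240 mm high, axis 30 mm behind (+x) the hinge. A 4 mm back plate in the plane of the post's axis, from 30 mm on its -y to 110 mm on its +y side, top edge 165 mm high: above it there is free room behind the folded arm. Base plate 80 by 120 by 8 mm. Two 20 mm hinge lugs on the post's front.
- short_hook (a joint): Shorter fold-away hook on a second, otherwise identical stand: 85 mm from hinge to end, same height and joint sense. Starts between 0 and 0.3 rad. Not to be used; leave it folded.
- short_hook_hinge (a point): Point on the short hook's hinge axis, at the height of its arm; its axes are its stand's, as for the long one.
- frame_mid (a point): Centre, half-way up, of the tall bar frame to be hung: bare steel round bar of 10 mm, 0.25 to 0.5 kg, standing on the table. A closed upright rectangle in the frame's own y-z plane (120 mm wide along y, 135 mm high over all; clear opening 100 by 115 mm), with a 90 mm foot bar along x under each upright. z up; symmetrical under a half turn.
- frame_bar (a point): Middle of the tall frame's level top bar, on its centre line, 130 mm over the frame's underside. The bar runs along the frame's y, 110 mm between the uprights' centre lines.
- low_frame_mid (a point): Centre of a look-alike but low frame, 120 mm wide and only 70 mm high. Leave alone.
- spool_mid (a point): Centre of a copper wire spool standing on end, 90 mm across, 60 mm high. Leave alone.
- tin_mid (a point): Centre of a grey round tin for welding rods, 60 mm across, 150 mm high, standing between the two stands. Leave alone.
- magnet_mid (a point): Centre of a red block magnet, 30 by 90 by 25 mm high, lying just beside the tall frame. Leave alone.
- branch_mid (a point): Centre of the base plate (120 by 100 by 12 mm) of a branch sculpture of thin bar, 295 mm high, its twigs reaching about 75 mm from the middle. Leave alone.
- hammer_grip (a point): Handle of a hammer lying at the right, 250 mm long. Leave alone.
- brush_grip (a point): Handle of a brush lying at the right, 200 mm long. Leave alone.
There are look-alikes about, which are no part of the job. Leave any purple look-alike of the stand_long alone. Leave any pink look-alike of the part that bears frame_mid alone.

How it is judged:
By the outcome, as a careful person would: the job done as asked, in the order asked, and still so for the second after the job is handed in, with the robot touching nothing.
It also fails if it takes over 59 s, if anything falls off the work surface, if the arm or the gripper's body presses on something with over 40 N, if the wrist force passes 120 N, or if a joint passes its speed limit or range.

ROBOT

A 7-joint arm with a two-finger parallel gripper is mounted at the origin on the work surface. World frame = base frame: x ahead of the robot, y to its left, z up, the work surface at z = 0. Lengths are in m, angles in rad, forces in N, time in s.
With the tool pointing down it reaches from about 0.4 to 0.875 m from the base axis. Payload 19.3 kg.
Tool frame: the origin (TCP) lies between the finger pads; the fingertips stand 17 mm ahead of it and the grasp point (between the pads) lies 2 mm behind it; x points along the fingers, y is the direction in which the jaws open and shut, and the axes are right-handed (so a half turn about x gives the same grasp; the last joint's range is limited). The gripper opens to 85 mm and grips with 20 to 120 N. Pads are 22 mm wide; open, the fingers measure 114 mm over their backs; the gripper's body (76 mm by 85 mm) begins 54 mm behind the grasp point. The pads swing forward as they close: fully open they stand 13 mm farther back than shut.
Start: joints at [-1.382, 0.521, -0.036, 1.599, 0.021, 1.021, -0.113], TCP at [0.16, 0.604, 0.248] pointing down, gripper open.
Joint ranges: [-2.91, 2.91], [-0.3, 2.13], [-1.5, 1.42], [0.17, 2.43], [-1.26, 4.41], [0.16, 1.93], [-2.52, 2.52]. Speed limits (rad/s): [1.89, 1.89, 2.39, 2.39, 3.01, 3.01, 3.01].

INTERFACE

Orientations are given as [roll, pitch, yaw] about the fixed x, y, z axes, in that order (R = Rz(yaw) Ry(pitch) Rx(roll)).
In Python, from workcell import bot gives the robot as it stands.
- The arm moves only by the shell command python3 -m creep 'ROWS' [FORCE]. ROWS is JSON, a list of rows, each an object of numbers: "wx", "wy", "wz": the turn, a rotation vector about the tool's x, y, z in degrees; "tx", "ty", "tz": the shift along the tool's x, y, z in m; "claw": the closure, from 0 (fully open) to 1 (shut). A call has 1 to 8 rows; each row is the pose to reach, as a shift and turn from the pose measured when the call began, along the tool's axes at that moment; what a row does not reach only later rows make up. A row lasts 1/10 s, in which the tool goes at most 50 mm and 8.59 degrees, less where a joint would pass 70% of its speed; a pose out of reach is approached as far as the arm can. A call with a gripper value outside its range is refused whole. The fingers move at their own pace and stop on an object; FORCE is the grip in N (left out, the last holds). Time passes only in rows, so rows that repeat a pose let the fingers close. It gives the time, the measured TCP pose, the force and the opening at its end, in the units of the state.
- bot.observe(): the state, without advancing time (a new reading comes with each control period).
- bot.grab_frame(name): name is "side" or "top"; returns the picture (400x640x3 uint8, blue, green, red); there is no depth.
- bot.get_calibration(name): a dict with "fx", "fy", "cx", "cy" (pixels), "dist_coeffs" ([k1, k2, p1, p2, k3] as OpenCV has them; the pictures are not rectified), "R" (3x3) and "t" (3): a world point X has camera coordinates R X + t. Camera axes: x right, y down, z forward; pixel columns grow to the right and rows downward; lengths in m; the calibration is good to about 2 mm. A picture is of the moment at which its call begins. get_calibration takes no time and is no camera call.
- bot.job_done(): hands the job in, once; it reports no verdict.
The state is a dict: "clock": time; "qpos": joint angles; "qd": joint speeds; "joint_efforts": joint torques, N m; "position": TCP position; "tool_rot": TCP orientation; "force": force on the tool from outside, world axes, zero at the start; "moment": the same for the moment, N m; "grip_width": finger opening in m.
Only numpy, scipy, OpenCV 4.12 (cv2) and the standard library are available. Lean on these libraries where they do the work, as an engineer would, in place of code of your own. Each camera call takes 0.05 s, during which the arm holds its last target.

## Working session

There is one attempt and no reset: what is moved stays moved. The work goes in short steps, Python scripts to look and compute and a shell command to move; the robot and the scene stay as the last step left them, time stands still between calls to the robot, and variables do not carry over. Pictures are saved under pics/ and viewed, and the job is handed in when it is done.

```bash
ls; mkdir -p pics
python3 - <<'E'
from workcell import bot
import cv2
for n in("side","top"):
    cv2.imwrite(f"pics/{n}0.png",bot.grab_frame(n)); c=bot.get_calibration(n); print(n,c)
print(bot.observe())
E
```

```text
pics
side {'fx': 400.34994531218746, 'fy': 400.34994531218746, 'cx': 313.4114222366889, 'cy': 196.53793443598383, 'dist_coeffs': array([-0.03898979,  0.        ,  0.        ,  0.        ,  0.        ]), 'R': array([[ 0.92906259, -0.36978909,  0.00993591],
       [-0.26763039, -0.69045511, -0.67204591],
       [ 0.25537555,  0.62171357, -0.74044282]]), 't': array([-0.41134499,  0.24055107,  1.29085064])}
top {'fx': 403.42880400935945, 'fy': 403.42880400935945, 'cx': 319.09907942497244, 'cy': 200.87023239807553, 'dist_coeffs': array([-0.09176906,  0.        ,  0.        ,  0.        ,  0.        ]), 'R': array([[ 0.02291561, -0.99970151, -0.00847157],
       [-0.9981704 , -0.02240461, -0.05615941],
       [ 0.05595284,  0.00974299, -0.99838587]]), 't': array([0.01647217, 0.45378302, 1.29345331])}
{'clock': 0.1, 'qpos': array([-1.38219549,  0.52194262, -0.03630266,  1.59994445,  0.0212262 ,
        1.02109178, -0.11280029]), 'qd': array([ 0.00102262, -0.0020637 , -0.00092366, -0.00110691, -0.00019616,
       -0.00055597, -0.00089588]), 'joint_efforts': array([ 3.03994340e-03, -9.28481483e+01,  1.98339008e+00, -3.70534301e+01,
        1.80657412e-02,  5.46222000e-03, -2.89159561e-05]), 'position': array([0.15993129, 0.60390283, 0.24779325]), 'tool_rot': array([-1.46658336,  1.56979546, -1.72540337]), 'force': array([ 0.48525035, -1.11910536, -1.32651393]), 'moment': array([-0.00836676,  0.01025906, -0.02129701]), 'grip_width': 0.08487636042768687}
```

View pics/side0.png

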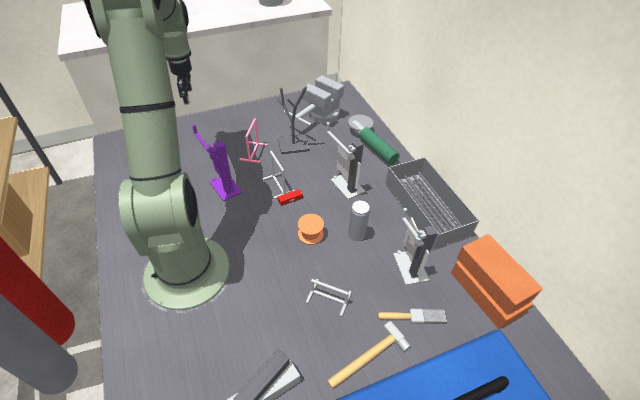

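View pics/top0.png

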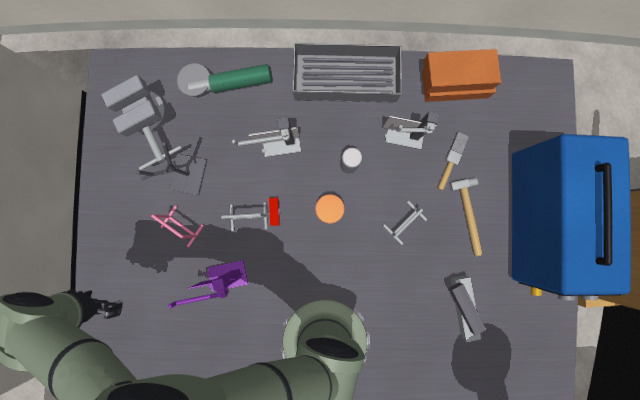

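The candidates are:
- **Hooks:** the left grey stand (top 275,140, arm out to 235,143), the right grey stand (top 410,128, short arm) and the purple look-alike (top 225,280).
- **Frames:** grey tall (top 245,215, beside the red magnet), pink (178,225) and grey low (405,222).

I'll use the left grey stand and the grey tall frame. Next is a close crop to check both.

Run:
```python
import cv2,numpy as np
t=cv2.imread("pics/top0.png");s=cv2.imread("pics/side0.png")
a=cv2.resize(t[105:245,200:320],None,fx=4,fy=4,interpolation=cv2.INTER_CUBIC)
cv2.imwrite("pics/ct.png",a)
b=cv2.resize(s[110:220,230:390],None,fx=5,fy=5,interpolation=cv2.INTER_CUBIC)
cv2.imwrite("pics/cs.png",b)
```

```text
(no output)
```

View pics/ct.png

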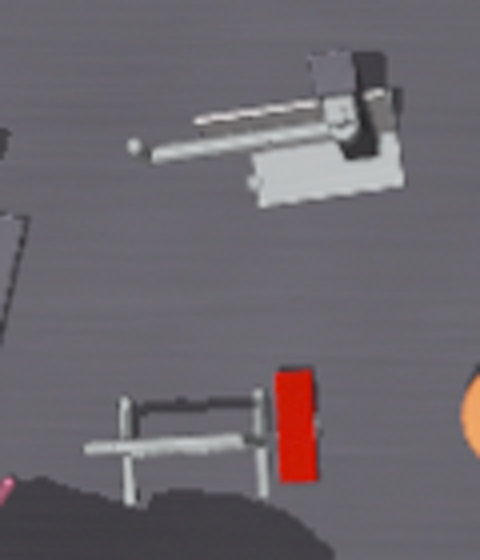

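View pics/cs.png

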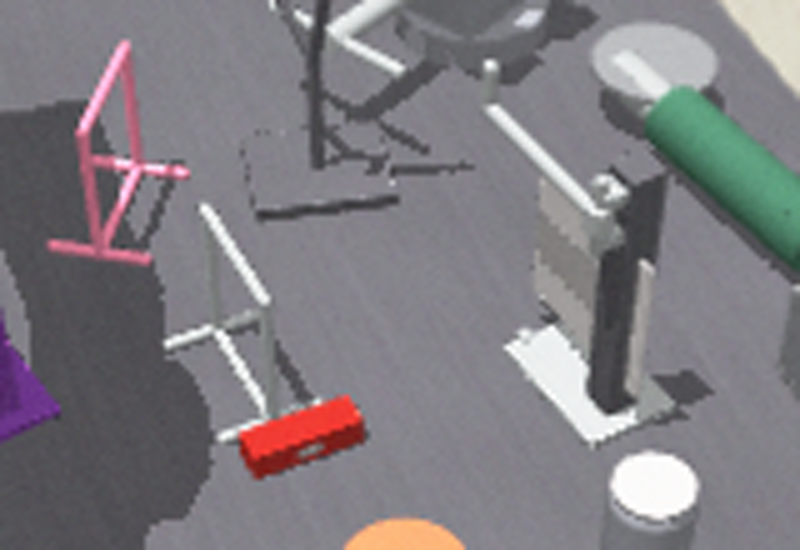

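Top crop: the left grey stand carries the long arm, with its tip at (233.5,141.5) and hinge near (286,136). The tall frame's top bar runs (222,217) to (265,214.5), with its foot bars on the table and the red magnet at its right. The side view agrees: tip (328,123), bar ends (271,151.6) and (283,170).

```bash
cat > h.py <<'E'
import numpy as np,cv2
from workcell import bot
from scipy.spatial.transform import Rotation as Ro
C={n:bot.get_calibration(n) for n in("side","top")}
def ray(n,p):
    c=C[n];K=np.array([[c['fx'],0,c['cx']],[0,c['fy'],c['cy']],[0,0,1]])
    u=cv2.undistortPoints(np.array([[p]],float),K,c['dist_coeffs'])[0,0]
    R=np.array(c['R']);return -R.T@c['t'],R.T@np.array([u[0],u[1],1])
def onz(n,p,z):
    o,d=ray(n,p);return o+d*(z-o[2])/d[2]
def tri(a,b):
    o1,d1=ray("top",a);o2,d2=ray("side",b)
    s=np.linalg.lstsq(np.c_[d1,-d2],o2-o1,rcond=None)[0]
    p,q=o1+s[0]*d1,o2+s[1]*d2
    return (p+q)/2,np.linalg.norm(p-q)
def proj(n,P):
    c=C[n];K=np.array([[c['fx'],0,c['cx']],[0,c['fy'],c['cy']],[0,0,1]])
    return cv2.projectPoints(np.atleast_2d(np.array(P,float)),cv2.Rodrigues(np.array(c['R']))[0],np.array(c['t']),K,c['dist_coeffs'])[0][:,0]
def rows(dst,R=None):
    "delta in tool frame to target TCP pos/rot"
    s=bot.observe();T=Ro.from_euler('xyz',s['tool_rot'])
    d=T.inv().apply(np.array(dst)-s['position'])
    w=(T.inv()*R).as_rotvec(degrees=True) if R is not None else None
    return d.round(4),None if w is None else w.round(2)
E
python3 - <<'E'
from h import *
np.set_printoptions(precision=4,suppress=True)
print("tip",onz("top",(233.5,141.5),.247),onz("side",(328.2,123.2),.247),tri((233.5,141.5),(328.2,123.2)))
print("armend",onz("top",(238.75,143.75),.212),onz("side",(328,131.6),.212))
print("hinge",onz("top",(286,136),.212),onz("side",(351,153),.212))
for a,b in(((222,217.2),(271,151.6)),((265.5,214.5),(283.2,170))): print("bar",onz("top",a,.13),onz("side",b,.13),tri(a,b))
for p in((125,400),(130,502),(259,392),(264,494)):
    print("foot",onz("top",(p[0]/4+200,p[1]/4+105),.005))
for p in((252,153),(402,185),(262,208),(390,90)): print("base",onz("top",(p[0]/4+200,p[1]/4+105),.008))
for p in((195,121),(320,100)): print("plate",onz("top",(p[0]/4+200,p[1]/4+105),.165))
for p in((310,55),(350,52),(355,95)): print("posttop",onz("top",(p[0]/4+200,p[1]/4+105),.24))
for p in((277,372),(316,372),(316,480),(277,480)): print("mag",onz("top",(p[0]/4+200,p[1]/4+105),.025))
T=Ro.from_euler('xyz',bot.observe()['tool_rot']).as_matrix();print(T)
print("tin",onz("top",(351,157),.15),"branch",onz("top",(188,174),.012),onz("top",(204,140),.28))
E
```

```text
tip [0.5955 0.2593 0.247 ] [0.5973 0.2531 0.247 ] (array([0.5984, 0.2599, 0.2417]), np.float64(0.003751084974124081))
armend [0.5964 0.2523 0.212 ] [0.5965 0.2498 0.212 ]
hinge [0.6206 0.1209 0.212 ] [0.6244 0.1152 0.212 ]
bar [0.3918 0.3121 0.13  ] [0.3952 0.3109 0.13  ] (array([0.3935, 0.3115, 0.1301]), np.float64(0.003566115794554473))
bar [0.4029 0.1828 0.13  ] [0.4058 0.2013 0.13  ] (array([0.4012, 0.1803, 0.1506]), np.float64(0.0028463599155142375))
foot [0.4337 0.3143 0.005 ]
foot [0.3505 0.3073 0.005 ]
foot [0.4428 0.2041 0.005 ]
foot [0.3598 0.1976 0.005 ]
base [0.6394 0.2158 0.008 ]
base [0.6151 0.0915 0.008 ]
base [0.5938 0.206  0.008 ]
base [0.6941 0.1035 0.008 ]
plate [0.6311 0.2341 0.165 ]
plate [0.6482 0.1434 0.165 ]
posttop [0.6617 0.1428 0.24  ]
posttop [0.6643 0.1156 0.24  ]
posttop [0.6346 0.1113 0.24  ]
mag [0.4583 0.1872 0.025 ]
mag [0.459  0.1557 0.025 ]
mag [0.3723 0.1533 0.025 ]
mag [0.3716 0.1846 0.025 ]
[[-0.0002  0.2559  0.9667]
 [-0.001   0.9667 -0.2559]
 [-1.     -0.001   0.0001]]
tin [ 0.5759 -0.0647  0.15  ] branch [0.5323 0.4607 0.012 ] [0.5918 0.3303 0.28  ]
```

Measured: hinge about (0.6205, 0.121), stand yaw about 0.185, hook angle about 0, and the tip 139 mm from the hinge (140 given). Frame bar is at (0.398, 0.256, 0.130) with yaw about 0.08; the feet are 110 mm apart, as given.

First I'll raise the tool, turn it and shut the gripper.

```bash
python3 -m creep '[{"tx":-0.05,"wx":8,"claw":1},{"tx":-0.1,"wx":16,"claw":1},{"tx":-0.1,"wx":24,"claw":1},{"tx":-0.1,"wx":32,"claw":1},{"tx":-0.1,"wx":40,"claw":1},{"tx":-0.1,"wx":48,"claw":1},{"tx":-0.1,"wx":56,"claw":1},{"tx":-0.1,"wx":64.6,"claw":1}]' 40
python3 - <<'E'
from h import *
s=bot.observe();print(s['qpos'],s['position'])
R=Ro.from_matrix(np.array([[0,np.cos(.185),np.sin(.185)],[0,np.sin(.185),-np.cos(.185)],[-1,0,0]]))
print(rows([.6305,.2196,.34],R))
E
```

```text
[-1.38219549  0.52194262 -0.03630266  1.59994445  0.0212262   1.02109178
 -0.11280029] [0.15993129 0.60390283 0.24779325]
(array([-0.0919, -0.2512,  0.5533]), array([6.457e+01, 4.000e-02, 5.000e-02]))$[0]: bad value
```

```bash
python3 -m creep '[{"wx":8.0,"wy":0,"wz":0,"tx":-0.05,"ty":0,"tz":0,"claw":1}]' 40; python3 -m creep --help
```

```text
clock: 0.2
position: [0.1595, 0.6015, 0.2927]
tool_rot: [-1.367, 1.56, -1.765]
force: [-0.2, 0.1, 1.2]
grip_width: 0.073invalid input: not JSON, or not a number
```

```bash
python3 -m creep '[{"wx":8,"wy":0,"wz":0,"tx":-0.05,"ty":0,"tz":0,"claw":1},{"wx":16,"wy":0,"wz":0,"tx":-0.05,"ty":0,"tz":0,"claw":1},{"wx":24,"wy":0,"wz":0,"tx":-0.05,"ty":0,"tz":0,"claw":1},{"wx":32,"wy":0,"wz":0,"tx":-0.05,"ty":0,"tz":0,"claw":1},{"wx":40,"wy":0,"wz":0,"tx":-0.05,"ty":0,"tz":0,"claw":1},{"wx":48,"wy":0,"wz":0,"tx":-0.05,"ty":0,"tz":0,"claw":1},{"wx":56,"wy":0,"wz":0,"tx":-0.05,"ty":0,"tz":0,"claw":1},{"wx":57,"wy":0,"wz":0,"tx":-0.05,"ty":0,"tz":0,"claw":1}]' 40
python3 - <<'E'
from h import *
s=bot.observe();print(s['qpos'],s['position'])
R=Ro.from_matrix(np.array([[0,np.cos(.185),np.sin(.185)],[0,np.sin(.185),-np.cos(.185)],[-1,0,0]]))
print(rows([.6305,.2196,.34],R))
E
```

```text
clock: 1.0
position: [0.1595, 0.602, 0.3424]
tool_rot: [-0.346, 1.559, -1.742]
force: [-0.6, -0.5, 0.7]
grip_width: -0.0
[-1.55693517  0.45393502  0.22487709  1.48507841 -0.10350945  1.22603786
 -1.14352158] [0.15945038 0.601965   0.34239077]
(array([0.0059, 0.3976, 0.4583]), array([-0.61,  0.63,  0.23]))
```

```bash
python3 -m creep '[{"wx":0,"wy":0,"wz":0,"tx":-0.02,"ty":0.03,"tz":0.034,"claw":1},{"wx":0,"wy":0,"wz":0,"tx":-0.02,"ty":0.06,"tz":0.068,"claw":1},{"wx":0,"wy":0,"wz":0,"tx":-0.02,"ty":0.09,"tz":0.103,"claw":1},{"wx":0,"wy":0,"wz":0,"tx":-0.02,"ty":0.12,"tz":0.138,"claw":1},{"wx":0,"wy":0,"wz":0,"tx":-0.02,"ty":0.15,"tz":0.172,"claw":1},{"wx":0,"wy":0,"wz":0,"tx":-0.02,"ty":0.18,"tz":0.207,"claw":1},{"wx":0,"wy":0,"wz":0,"tx":-0.02,"ty":0.21,"tz":0.242,"claw":1},{"wx":0,"wy":0,"wz":0,"tx":-0.02,"ty":0.21,"tz":0.242,"claw":1}]'
python3 - <<'E'
from h import *
s=bot.observe();print(s['qpos'],s['position'])
R=Ro.from_matrix(np.array([[0,np.cos(.185),np.sin(.185)],[0,np.sin(.185),-np.cos(.185)],[-1,0,0]]))
print(rows([.6305,.2196,.34],R))
E
```

```text
clock: 1.8
position: [0.4129, 0.3954, 0.3645]
tool_rot: [-0.179, 1.558, -1.579]
force: [-0.9, 0.2, -0.8]
grip_width: 0.0002
[-1.11446901  0.35191996  0.3333837   1.59468617 -0.11066215  1.22432753
 -0.59096898] [0.41294721 0.39542473 0.36452186]
(array([0.0268, 0.1846, 0.2099]), array([-0.83,  0.73,  0.14]))
```

```bash
python3 -m creep '[{"wx":-0.8,"wy":0.7,"wz":0.1,"tx":0,"ty":0.03,"tz":0.034,"claw":1},{"wx":-0.8,"wy":0.7,"wz":0.1,"tx":0,"ty":0.06,"tz":0.068,"claw":1},{"wx":-0.8,"wy":0.7,"wz":0.1,"tx":0,"ty":0.09,"tz":0.103,"claw":1},{"wx":-0.8,"wy":0.7,"wz":0.1,"tx":0,"ty":0.12,"tz":0.138,"claw":1},{"wx":-0.8,"wy":0.7,"wz":0.1,"tx":0,"ty":0.15,"tz":0.172,"claw":1},{"wx":-0.8,"wy":0.7,"wz":0.1,"tx":0.01,"ty":0.1846,"tz":0.2099,"claw":1},{"wx":-0.8,"wy":0.7,"wz":0.1,"tx":0.027,"ty":0.1846,"tz":0.2099,"claw":1}]'
python3 - <<'E'
from h import *
s=bot.observe();print(s['qpos'],s['position'])
R=Ro.from_matrix(np.array([[0,np.cos(.185),np.sin(.185)],[0,np.sin(.185),-np.cos(.185)],[-1,0,0]]))
print(rows([.6305,.2196,.206],R))
for n in("side","top"): cv2.imwrite(f"pics/{n}1.png",bot.grab_frame(n))
a=cv2.resize(cv2.imread("pics/side1.png")[40:240,230:430],None,fx=2.9,fy=2.9)
cv2.imwrite("pics/s1.png",a)
E
```

```text
clock: 2.5
position: [0.6345, 0.2137, 0.3396]
tool_rot: [0.396, 1.567, -0.994]
force: [-0.0, -0.3, -0.0]
grip_width: -0.0001
[-0.64868615  0.55192369  0.38695358  1.36885881 -0.20569911  1.25980129
 -0.06967867] [0.63449954 0.21373931 0.33964618]
(array([ 0.1336, -0.0031, -0.0069]), array([-0.2 ,  0.19, -0.08]))
```

View pics/s1.png

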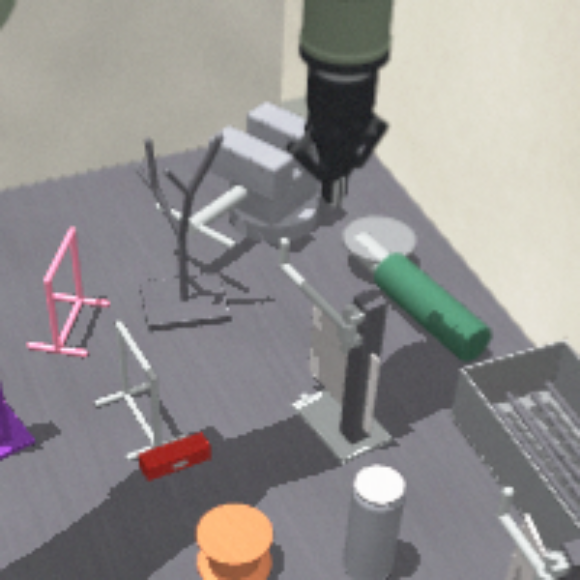

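The shut fingers are above and behind the arm, at crop (335,195), and nothing has been disturbed. Now I'll descend behind the arm.

```bash
python3 -m creep '[{"wx":0,"wy":0,"wz":0,"tx":0,"ty":-0.002,"tz":-0.006,"claw":1},{"wx":0,"wy":0,"wz":0,"tx":0.03,"ty":-0.002,"tz":-0.006,"claw":1},{"wx":0,"wy":0,"wz":0,"tx":0.06,"ty":-0.002,"tz":-0.006,"claw":1},{"wx":0,"wy":0,"wz":0,"tx":0.09,"ty":-0.002,"tz":-0.006,"claw":1},{"wx":0,"wy":0,"wz":0,"tx":0.115,"ty":-0.002,"tz":-0.006,"claw":1},{"wx":0,"wy":0,"wz":0,"tx":0.133,"ty":-0.002,"tz":-0.006,"claw":1},{"wx":0,"wy":0,"wz":0,"tx":0.133,"ty":-0.002,"tz":-0.006,"claw":1}]'
python3 - <<'E'
from h import *
R=Ro.from_matrix(np.array([[0,np.cos(.185),np.sin(.185)],[0,np.sin(.185),-np.cos(.185)],[-1,0,0]]))
H=np.array([.6205,.121]);x=np.array([np.cos(.185),np.sin(.185)]);y=np.array([-x[1],x[0]])
print(rows([.6305,.2196,.206],R))
for th in np.radians([0,15,30,45,60,75,85,90,92]):
    u=-np.sin(th)*x+np.cos(th)*y;b=np.cos(th)*x+np.sin(th)*y
    p=H+.095*u+(.006+.0145*np.cos(th)+.011*np.sin(th))*b
    print(np.degrees(th).round(),p.round(4),rows([*p,.206])[0])
for n in("side","top"): cv2.imwrite(f"pics/{n}2.png",bot.grab_frame(n))
a=cv2.resize(cv2.imread("pics/side2.png")[80:200,290:410],None,fx=4.5,fy=4.5)
cv2.imwrite("pics/s2.png",a)
E
```

```text
clock: 3.3
position: [0.6251, 0.2251, 0.2028]
tool_rot: [-1.369, 1.563, -2.751]
force: [-0.1, 0.3, 0.5]
grip_width: 0.0
(array([-0.0032,  0.0043,  0.0064]), array([0.22, 0.09, 0.42]))
0.0 [0.6232 0.2181] [-0.0031 -0.0032  0.0064]
15.0 [0.6001 0.2165] [-0.003  -0.0262  0.0037]
30.0 [0.5769 0.2088] [-0.0028 -0.0503  0.007 ]
45.0 [0.5557 0.1945] [-0.0026 -0.0739  0.017 ]
60.0 [0.5385 0.174 ] [-0.0024 -0.0947  0.0339]
75.0 [0.5273 0.1486] [-0.0023 -0.1103  0.0568]
85.0 [0.5242 0.1299] [-0.0022 -0.117   0.0746]
90.0 [0.524  0.1202] [-0.0022 -0.119   0.084 ]
92.0 [0.5242 0.1164] [-0.0022 -0.1195  0.0878]
```

View pics/s2.png

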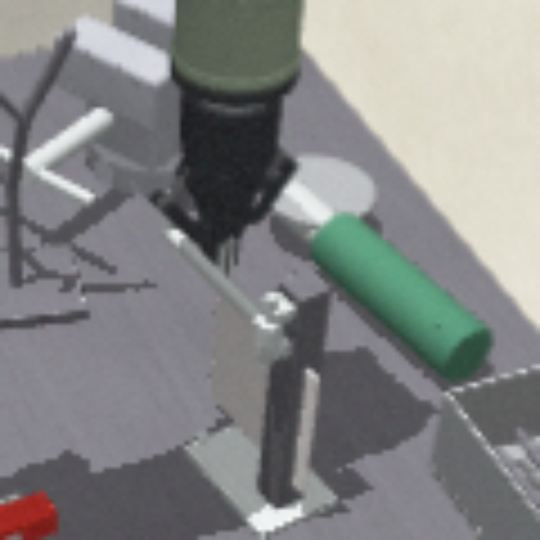

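The shut fingers stand behind the long arm, with the arm in front of them at crop (215,265). Now I'll sweep it open along the arc.

```bash
python3 -m creep '[{"wx":0,"wy":0,"wz":0,"tx":-0.003,"ty":-0.005,"tz":0.0055,"claw":1},{"wx":0,"wy":0,"wz":0,"tx":-0.003,"ty":-0.015,"tz":0.005,"claw":1},{"wx":0,"wy":0,"wz":0,"tx":-0.003,"ty":-0.026,"tz":0.004,"claw":1},{"wx":0,"wy":0,"wz":0,"tx":-0.003,"ty":-0.038,"tz":0.005,"claw":1},{"wx":0,"wy":0,"wz":0,"tx":-0.003,"ty":-0.05,"tz":0.007,"claw":1},{"wx":0,"wy":0,"wz":0,"tx":-0.003,"ty":-0.062,"tz":0.011,"claw":1},{"wx":0,"wy":0,"wz":0,"tx":-0.003,"ty":-0.074,"tz":0.017,"claw":1}]'
cat > arc.py <<'E'
from h import *
R=Ro.from_matrix(np.array([[0,np.cos(.185),np.sin(.185)],[0,np.sin(.185),-np.cos(.185)],[-1,0,0]]))
H=np.array([.6205,.121]);x=np.array([np.cos(.185),np.sin(.185)]);y=np.array([-x[1],x[0]])
print(rows([.6305,.2196,.206],R)[1],bot.observe()['force'])
for th in np.radians([45,60,75,85,90,95,98]):
    u=-np.sin(th)*x+np.cos(th)*y;b=np.cos(th)*x+np.sin(th)*y
    p=H+.095*u+(.006+.0145*np.cos(th)+.011*np.sin(th))*b
    print(np.degrees(th).round(),p.round(4),rows([*p,.206])[0])
E
python3 arc.py
```

```text
clock: 4.1
position: [0.5567, 0.1942, 0.21]
tool_rot: [-1.353, 1.57, -2.736]
force: [5.8, 0.7, -0.4]
grip_width: -0.0001
[0.18 0.02 0.07] [ 5.7603245   0.68042281 -0.38212334]
45.0 [0.5557 0.1945] [ 0.004  -0.001  -0.0005]
60.0 [0.5385 0.174 ] [ 0.0041 -0.0217  0.0164]
75.0 [0.5273 0.1486] [ 0.0041 -0.0374  0.0393]
85.0 [0.5242 0.1299] [ 0.0041 -0.044   0.0571]
90.0 [0.524  0.1202] [ 0.0041 -0.046   0.0666]
95.0 [0.5248 0.1106] [ 0.0041 -0.047   0.0762]
98.0 [0.5257 0.1048] [ 0.0041 -0.0472  0.0821]
```

```bash
python3 -m creep '[{"wx":0,"wy":0,"wz":0,"tx":0.003,"ty":-0.012,"tz":0.008,"claw":1},{"wx":0,"wy":0,"wz":0,"tx":0.004,"ty":-0.022,"tz":0.016,"claw":1},{"wx":0,"wy":0,"wz":0,"tx":0.004,"ty":-0.03,"tz":0.027,"claw":1},{"wx":0,"wy":0,"wz":0,"tx":0.004,"ty":-0.037,"tz":0.039,"claw":1},{"wx":0,"wy":0,"wz":0,"tx":0.004,"ty":-0.042,"tz":0.05,"claw":1},{"wx":0,"wy":0,"wz":0,"tx":0.004,"ty":-0.045,"tz":0.06,"claw":1}]'
python3 arc.py
python3 - <<'E'
from h import *
for n in("side","top"): cv2.imwrite(f"pics/{n}3.png",bot.grab_frame(n))
a=cv2.resize(cv2.imread("pics/top3.png")[90:250,200:360],None,fx=3.6,fy=3.6)
b=cv2.resize(cv2.imread("pics/side3.png")[80:240,260:420],None,fx=3.6,fy=3.6)
cv2.imwrite("pics/t3.png",a);cv2.imwrite("pics/s3.png",b)
E
```

```text
clock: 4.7
position: [0.5235, 0.1258, 0.2062]
tool_rot: [-1.486, 1.569, -2.869]
force: [2.0, 3.8, -0.1]
grip_width: -0.0
[0.16 0.01 0.08] [ 2.02439033  3.83008733 -0.08215329]
45.0 [0.5557 0.1945] [ 0.0001  0.0444 -0.0615]
60.0 [0.5385 0.174 ] [ 0.0002  0.0237 -0.0446]
75.0 [0.5273 0.1486] [ 0.0002  0.008  -0.0217]
85.0 [0.5242 0.1299] [ 0.0002  0.0014 -0.0039]
90.0 [0.524  0.1202] [ 0.0002 -0.0006  0.0056]
95.0 [0.5248 0.1106] [ 0.0002 -0.0016  0.0152]
98.0 [0.5257 0.1048] [ 0.0002 -0.0018  0.021 ]
```

View pics/t3.png

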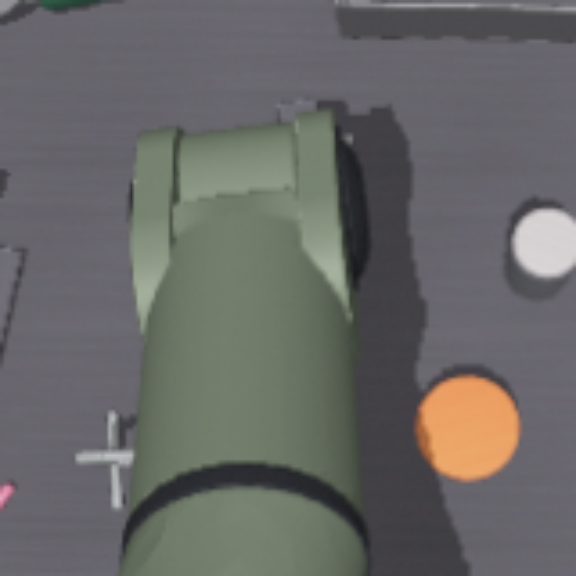

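View pics/s3.png

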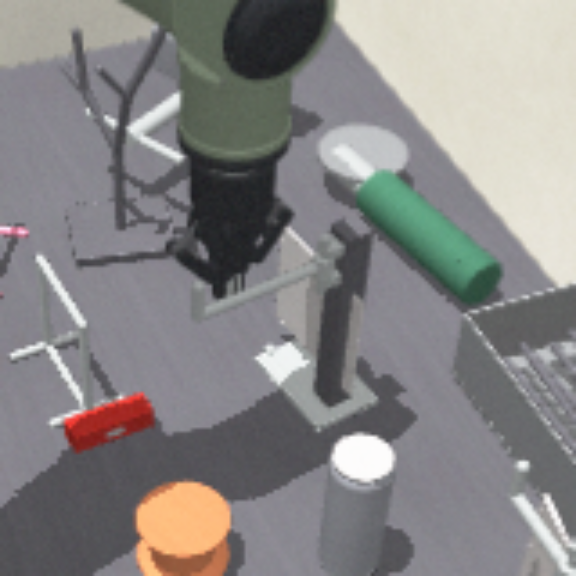

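The arm is nearly square to the plate, swung out to crop (200,310) in the side view. I'll push on gently until it meets the stop.

```bash
python3 -m creep '[{"wx":0,"wy":0,"wz":0,"tx":0,"ty":0,"tz":0.005,"claw":1},{"wx":0,"wy":0,"wz":0,"tx":0,"ty":0,"tz":0.008,"claw":1},{"wx":0,"wy":0,"wz":0,"tx":0,"ty":0,"tz":0.008,"claw":1}]'
```

```text
clock: 5.1
position: [0.5238, 0.1243, 0.2061]
tool_rot: [-2.824, 1.562, 2.081]
force: [-9.0, 41.1, 4.2]
grip_width: -0.0001
```

```bash
python3 -m creep '[{"wx":0,"wy":0,"wz":0,"tx":0,"ty":0,"tz":0.004,"claw":1},{"wx":0,"wy":0,"wz":0,"tx":0,"ty":0,"tz":0.004,"claw":1}]'
```

```text
clock: 5.3
position: [0.5237, 0.1246, 0.2061]
tool_rot: [-2.889, 1.557, 2.02]
force: [-5.9, 28.7, 5.1]
grip_width: 0.0001
```

The stop is reached: the force rose with no further motion. I'll back off, rise and look.

```bash
python3 -m creep '[{"wx":0,"wy":0,"wz":0,"tx":0,"ty":0,"tz":-0.015,"claw":1},{"wx":0,"wy":0,"wz":0,"tx":-0.02,"ty":0,"tz":-0.02,"claw":1},{"wx":0,"wy":0,"wz":0,"tx":-0.06,"ty":0,"tz":-0.02,"claw":1},{"wx":0,"wy":0,"wz":0,"tx":-0.1,"ty":0,"tz":-0.04,"claw":1},{"wx":0,"wy":0,"wz":0,"tx":-0.13,"ty":0,"tz":-0.08,"claw":1},{"wx":0,"wy":0,"wz":0,"tx":-0.13,"ty":-0.04,"tz":-0.12,"claw":1},{"wx":0,"wy":0,"wz":0,"tx":-0.13,"ty":-0.08,"tz":-0.14,"claw":0.3},{"wx":0,"wy":0,"wz":0,"tx":-0.13,"ty":-0.12,"tz":-0.15,"claw":0.3}]'
python3 - <<'E'
from h import *
for n in("side","top"): cv2.imwrite(f"pics/{n}4.png",bot.grab_frame(n))
a=cv2.resize(cv2.imread("pics/top4.png")[90:250,200:360],None,fx=3.6,fy=3.6)
b=cv2.resize(cv2.imread("pics/side4.png")[80:240,260:420],None,fx=3.6,fy=3.6)
cv2.imwrite("pics/t4.png",a);cv2.imwrite("pics/s4.png",b)
R=Ro.from_matrix(np.array([[0,np.cos(.08),np.sin(.08)],[0,np.sin(.08),-np.cos(.08)],[-1,0,0]]))
# grip 28mm to frame +y of middle
g=np.array([.398,.256])+.028*np.array([-np.sin(.08),np.cos(.08)])
print(bot.observe()['position'],g,rows([*g,.2],R))
E
```

```text
clock: 6.1
position: [0.3753, 0.2478, 0.338]
tool_rot: [-2.81, 1.558, 2.101]
force: [-0.8, 0.8, -0.0]
grip_width: 0.0283
[0.37351688 0.24710239 0.33845601] [0.39576239 0.28391045] (array([ 0.1387,  0.0298, -0.0298]), array([ 6.89, -0.76,  0.34]))
```

View pics/t4.png

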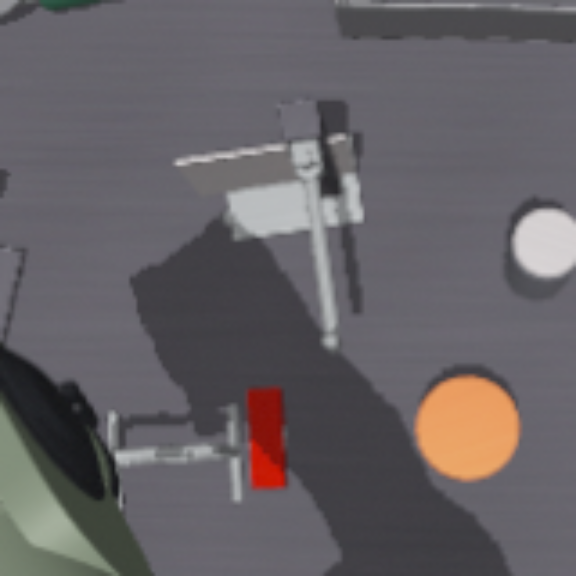

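View pics/s4.png

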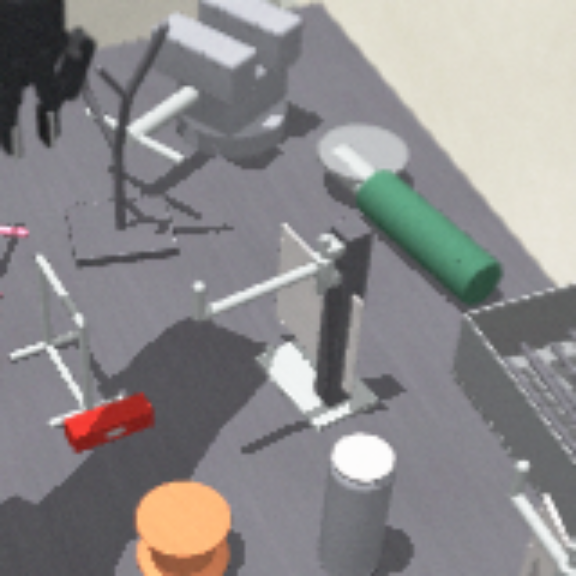

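The hook is open: its tip is at top crop (331,342) and side crop (200,287), and the frame and magnet are untouched. Next I'll measure the arm direction and move over the frame's bar.

```bash
python3 - <<'E'
from h import *
f=lambda a,b:(a/3.6+200,b/3.6+90)
print("tip",onz("top",f(331,342),.247),onz("side",(200/3.6+260,287/3.6+80),.247))
for p in((306,160),(315,195),(321,250),(328,320)):print(onz("top",f(*p),.212))
E
python3 -m creep '[{"wx":3,"wy":-0.7,"wz":0.3,"tx":0,"ty":0.015,"tz":-0.015,"claw":0.3},{"wx":6.9,"wy":-0.7,"wz":0.3,"tx":0.03,"ty":0.03,"tz":-0.03,"claw":0.3},{"wx":6.9,"wy":-0.7,"wz":0.3,"tx":0.07,"ty":0.03,"tz":-0.03,"claw":0.3},{"wx":6.9,"wy":-0.7,"wz":0.3,"tx":0.11,"ty":0.03,"tz":-0.03,"claw":0.3},{"wx":6.9,"wy":-0.7,"wz":0.3,"tx":0.139,"ty":0.03,"tz":-0.03,"claw":0.3},{"wx":6.9,"wy":-0.7,"wz":0.3,"tx":0.139,"ty":0.03,"tz":-0.03,"claw":0.3}]'
python3 - <<'E'
from h import *
b=cv2.resize(bot.grab_frame("side")[90:230,220:360],None,fx=4,fy=4)
cv2.imwrite("pics/s5.png",b)
R=Ro.from_matrix(np.array([[0,np.cos(.08),np.sin(.08)],[0,np.sin(.08),-np.cos(.08)],[-1,0,0]]))
g=np.array([.398,.256])+.028*np.array([-np.sin(.08),np.cos(.08)])
print(bot.observe()['position'],g,rows([*g,.128],R))
E
```

```text
tip [0.48090122 0.09780794 0.247     ] [0.48416867 0.09201854 0.247     ]
[0.62490717 0.1238273  0.212     ]
[0.59765589 0.1160566  0.212     ]
[0.55497512 0.11019639 0.212     ]
[0.50104807 0.10330859 0.212     ]
clock: 6.8
position: [0.3949, 0.2827, 0.1968]
tool_rot: [-0.964, 1.565, -2.455]
force: [0.8, -1.0, 1.8]
grip_width: 0.0601
[0.39579631 0.28326126 0.19894561] [0.39576239 0.28391045] (array([ 0.0709,  0.0002, -0.0008]), array([-0.05,  0.1 ,  0.17]))
```

View pics/s5.png

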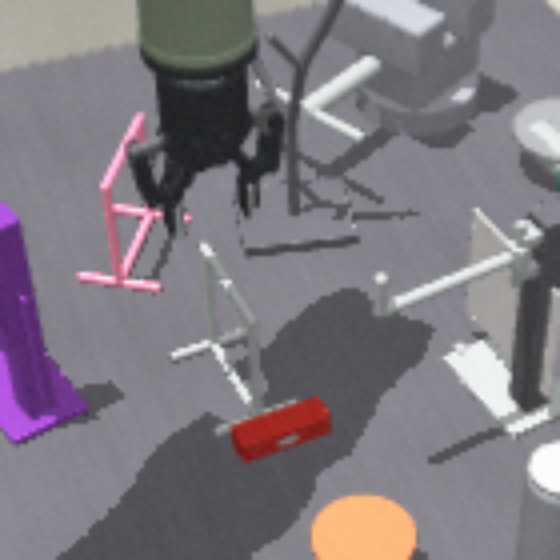

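The open jaws straddle the top bar's line, with the fingers at crop (170,225) and (250,205) and the bar from (207,248) to (253,325). I'll descend and close.

```bash
python3 -m creep '[{"wx":0,"wy":0,"wz":0,"tx":0.03,"ty":0,"tz":-0.0008,"claw":0.3},{"wx":0,"wy":0,"wz":0,"tx":0.055,"ty":0,"tz":-0.0008,"claw":0.3},{"wx":0,"wy":0,"wz":0,"tx":0.07,"ty":0,"tz":-0.0008,"claw":0.3},{"wx":0,"wy":0,"wz":0,"tx":0.07,"ty":0,"tz":-0.0008,"claw":0.3}]'
python3 - <<'E'
from h import *
f=bot.grab_frame("side")
b=cv2.resize(f[90:230,220:360],None,fx=4,fy=4)
cv2.imwrite("pics/s6.png",b);print(bot.observe()['position'],bot.observe()['force'])
E
```

```text
clock: 7.25
position: [0.3958, 0.2838, 0.1291]
tool_rot: [-0.993, 1.567, -2.485]
force: [-0.8, -0.0, 0.6]
grip_width: 0.0598
[0.39619365 0.28409966 0.13002227] [ 0.15901249 -0.51173152  0.0036318 ]
```

View pics/s6.png

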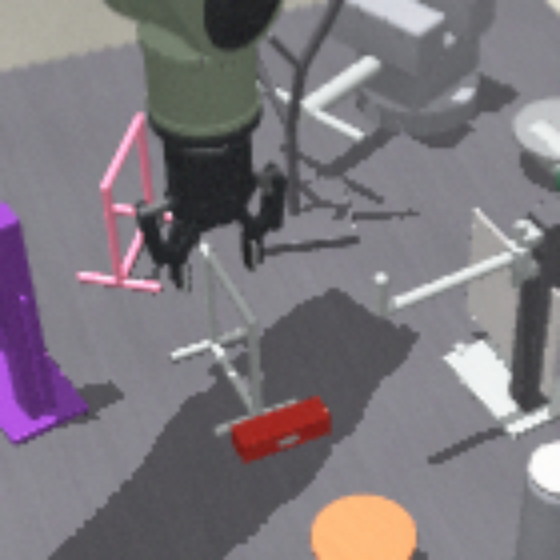

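```bash
python3 -m creep '[{"wx":0,"wy":0,"wz":0,"tx":0.001,"ty":0,"tz":0,"claw":0.6},{"wx":0,"wy":0,"wz":0,"tx":0.001,"ty":0,"tz":0,"claw":0.75},{"wx":0,"wy":0,"wz":0,"tx":0.001,"ty":0,"tz":0,"claw":0.85},{"wx":0,"wy":0,"wz":0,"tx":0.001,"ty":0,"tz":0,"claw":1},{"wx":0,"wy":0,"wz":0,"tx":0.001,"ty":0,"tz":0,"claw":1},{"wx":0,"wy":0,"wz":0,"tx":0.001,"ty":0,"tz":0,"claw":1}]' 30
python3 -m creep '[{"wx":0,"wy":0,"wz":0,"tx":0,"ty":0,"tz":0,"claw":1},{"wx":0,"wy":0,"wz":0,"tx":0,"ty":0,"tz":0,"claw":1}]' 100
```

```text
clock: 7.9
position: [0.3963, 0.2844, 0.1296]
tool_rot: [-1.214, 1.569, -2.706]
force: [-2.3, -0.6, 10.1]
grip_width: 0.0088
clock: 8.1
position: [0.3963, 0.2845, 0.1299]
tool_rot: [-1.34, 1.569, -2.831]
force: [-1.0, -0.7, 5.0]
grip_width: 0.0063
```

```bash
python3 -m creep '[{"wx":0,"wy":0,"wz":0,"tx":-0.01,"ty":0,"tz":0,"claw":1},{"wx":0,"wy":0,"wz":0,"tx":-0.02,"ty":0,"tz":0,"claw":1},{"wx":0,"wy":0,"wz":0,"tx":-0.02,"ty":0,"tz":0,"claw":1}]' 100
python3 - <<'E'
from h import *
f=bot.grab_frame("side")
b=cv2.resize(f[110:210,240:340],None,fx=5.8,fy=5.8)
cv2.imwrite("pics/s7.png",b);s=bot.observe();print(s['position'],s['force'],s['moment'],s['grip_width'])
E
```

```text
clock: 8.4
position: [0.3969, 0.285, 0.1514]
tool_rot: [-2.768, 1.57, 2.023]
force: [-0.6, -0.6, -2.5]
grip_width: 0.0067
[0.39665446 0.28488414 0.15075694] [-0.42959669 -0.11950214 -3.34211875] [ 0.08962239 -0.03030773  0.04647968] 0.006407812497891228
```

View pics/s7.png

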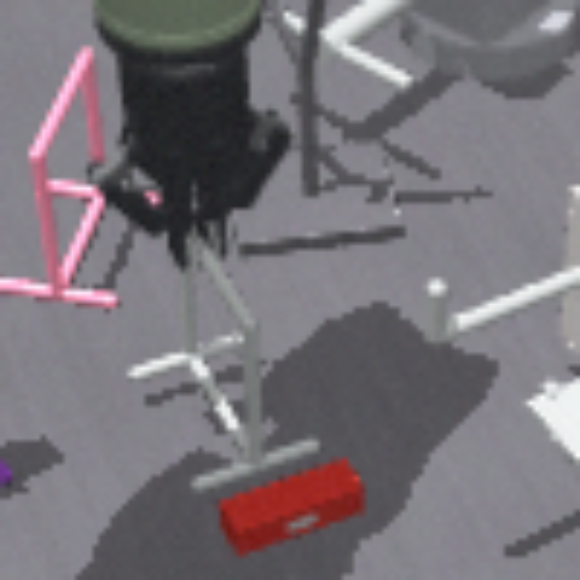

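Held and upright, with every foot clear of the table and about 3 N of weight. Now I'll lift, carry to a staging point in front of the hook tip, and turn to the hook's yaw.

```bash
cat > st.py <<'E'
from h import *
import sys
r,z=float(sys.argv[1]),float(sys.argv[2]);ps=.178
e=np.array([np.cos(ps),np.sin(ps)]);n=np.array([-e[1],e[0]])
M=np.array([.621,.1215])-r*e;g=M+.029*n
R=Ro.from_matrix(np.array([[0,e[0],e[1]],[0,e[1],-e[0]],[-1,0,0]]))
s=bot.observe();print(s['position'],s['force'],s['grip_width'],"goal",g,rows([*g,z],R))
E
python3 st.py .2 .285
```

```text
[0.39665446 0.28488414 0.15075694] [-0.42959669 -0.11950214 -3.34211875] 0.006407812497891228 goal [0.41902526 0.11462949] (array([-0.1344,  0.0087,  0.1714]), array([-5.66, -0.04,  0.04]))
```

```bash
python3 -m creep '[{"wx":0,"wy":0,"wz":0,"tx":-0.025,"ty":0,"tz":0,"claw":1},{"wx":0,"wy":0,"wz":0,"tx":-0.06,"ty":0,"tz":0,"claw":1},{"wx":0,"wy":0,"wz":0,"tx":-0.1,"ty":0,"tz":0,"claw":1},{"wx":0,"wy":0,"wz":0,"tx":-0.125,"ty":0,"tz":0.01,"claw":1},{"wx":-1,"wy":0,"wz":0,"tx":-0.134,"ty":0,"tz":0.03,"claw":1},{"wx":-2,"wy":0,"wz":0,"tx":-0.134,"ty":0.002,"tz":0.055,"claw":1},{"wx":-3,"wy":0,"wz":0,"tx":-0.134,"ty":0.004,"tz":0.08,"claw":1},{"wx":-4,"wy":0,"wz":0,"tx":-0.134,"ty":0.006,"tz":0.105,"claw":1}]'
python3 st.py .2 .285
```

```text
clock: 9.25
position: [0.4109, 0.1796, 0.2846]
tool_rot: [-2.312, 1.57, 2.55]
force: [-0.3, -0.0, -3.7]
grip_width: 0.0064
[0.41089858 0.17961242 0.28460771] [-0.26173911 -0.03472717 -3.70594032] 0.00638325909206114 goal [0.41902526 0.11462949] (array([-0.0004, -0.0017,  0.0655]), array([-1.6 , -0.04,  0.05]))
```

```bash
python3 -m creep '[{"wx":-0.5,"wy":0,"wz":0,"tx":0,"ty":0,"tz":0.022,"claw":1},{"wx":-1,"wy":0,"wz":0,"tx":0,"ty":-0.001,"tz":0.043,"claw":1},{"wx":-1.6,"wy":0,"wz":0,"tx":0,"ty":-0.0017,"tz":0.058,"claw":1},{"wx":-1.6,"wy":0,"wz":0,"tx":0,"ty":-0.0017,"tz":0.0655,"claw":1},{"wx":-1.6,"wy":0,"wz":0,"tx":0,"ty":-0.0017,"tz":0.0655,"claw":1},{"wx":-1.6,"wy":0,"wz":0,"tx":0,"ty":-0.0017,"tz":0.0655,"claw":1}]'
python3 st.py .2 .285; python3 st.py .08 .285
python3 - <<'E'
from h import *
for n in("side","top"): cv2.imwrite(f"pics/{n}8.png",bot.grab_frame(n))
a=cv2.resize(cv2.imread("pics/top8.png")[90:250,200:360],None,fx=3.6,fy=3.6)
b=cv2.resize(cv2.imread("pics/side8.png")[80:240,260:420],None,fx=3.6,fy=3.6)
cv2.imwrite("pics/ts8.png",np.hstack([a[:,:220],b]))
E
```

```text
clock: 9.85
position: [0.419, 0.1152, 0.2845]
tool_rot: [-2.454, 1.57, 2.436]
force: [0.4, 0.6, -2.8]
grip_width: 0.0069
[0.41895339 0.11523946 0.28452412] [ 0.43356398  0.6460512  -2.83047464] 0.006893778075422933 goal [0.41902526 0.11462949] (array([-0.0005, -0.    ,  0.0006]), array([ 0.01, -0.05,  0.04]))
[0.41895339 0.11523946 0.28452412] [ 0.43356398  0.6460512  -2.83047464] 0.006893778075422933 goal [0.53712923 0.13587687] (array([-0.0006,  0.12  ,  0.0006]), array([ 0.01, -0.05,  0.04]))
```

View pics/ts8.png

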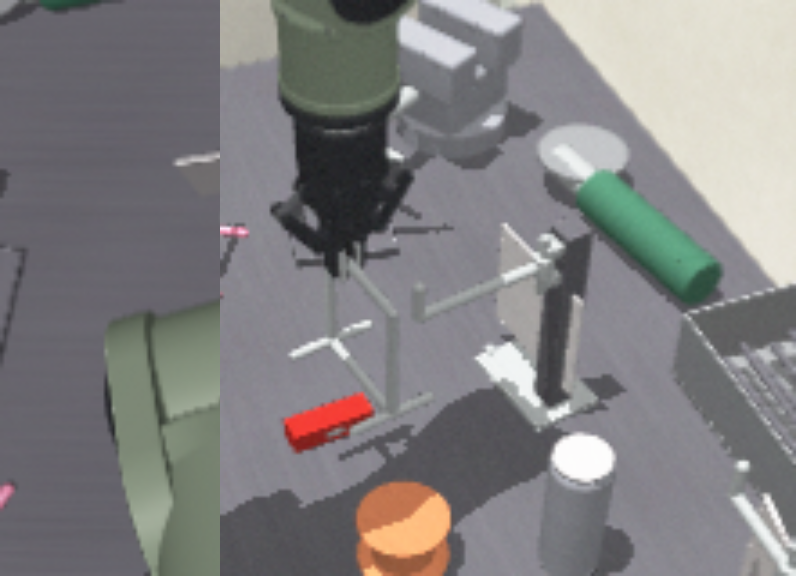

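Frame held upright in front of the hook. The near bar corner is at picture (396,315), and the hook tip at (418,290) lines up with the opening. I'll check the held frame's corner against the prediction.

Run:
```python
from h import *
ps=.178;e=np.array([np.cos(ps),np.sin(ps)]);n=np.array([-e[1],e[0]])
s=bot.observe()['position'];M=s[:2]-.029*n
for d in(-.055,.055):
  for z in(0,-.12): print(d,z,(proj("side",[*(M+d*n),s[2]+z])-[260,80])*3.6)
H=np.array([.621,.1215])
for r in(.134,.08,0):print(r,(proj("side",[*(H-r*e),.206])-[260,80])*3.6)
```

```text
-0.055 0 [[171.34159585 313.29442777]]
-0.055 -0.12 [[171.44681047 409.9301336 ]]
0.055 0 [[106.64693123 239.91720439]]
0.055 -0.12 [[110.93111286 336.83356787]]
0.134 [[202.0397667  314.72925356]]
0.08 [[251.05424149 293.9354418 ]]
0 [[321.0559867  264.25666304]]
```

The prediction agrees with the picture to about 2 px. Now I'll advance over the hook.

```bash
python3 -m creep '[{"wx":0,"wy":0,"wz":0,"tx":0,"ty":0.015,"tz":0.0005,"claw":1},{"wx":0,"wy":0,"wz":0,"tx":0,"ty":0.035,"tz":0.0005,"claw":1},{"wx":0,"wy":0,"wz":0,"tx":0,"ty":0.06,"tz":0.0005,"claw":1},{"wx":0,"wy":0,"wz":0,"tx":0,"ty":0.085,"tz":0.0005,"claw":1},{"wx":0,"wy":0,"wz":0,"tx":0,"ty":0.105,"tz":0.0005,"claw":1},{"wx":0,"wy":0,"wz":0,"tx":0,"ty":0.12,"tz":0.0005,"claw":1},{"wx":0,"wy":0,"wz":0,"tx":0,"ty":0.12,"tz":0.0005,"claw":1}]'
python3 st.py .08 .225
python3 - <<'E'
from h import *
for n in("side",): cv2.imwrite(f"pics/{n}9.png",bot.grab_frame(n))
b=cv2.resize(cv2.imread("pics/side9.png")[100:220,280:400],None,fx=4.8,fy=4.8)
cv2.imwrite("pics/s9.png",b)
E
```

```text
clock: 10.65
position: [0.5382, 0.1372, 0.2837]
tool_rot: [-1.831, 1.57, 3.061]
force: [-0.5, -0.5, -4.0]
grip_width: 0.0063
[0.53820839 0.13724969 0.2837405 ] [-0.54579342 -0.45790764 -3.99356332] 0.006340051892028026 goal [0.53712923 0.13587687] (array([ 0.0587, -0.0012,  0.0012]), array([ 0.1 , -0.02,  0.06]))
```

View pics/s9.png

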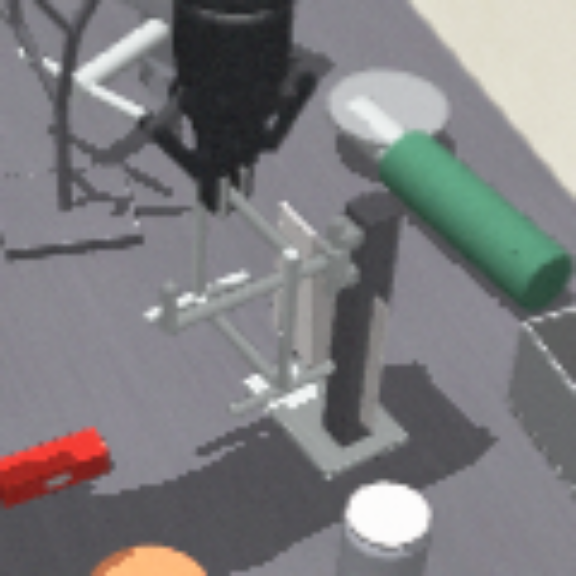

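The hook passes through the frame's opening: its tip is in front at (170,305), with the uprights on either side at (203,250) and (287,320). Lowering now.

```bash
python3 -m creep '[{"wx":0,"wy":0,"wz":0,"tx":0.01,"ty":-0.001,"tz":0.001,"claw":1},{"wx":0,"wy":0,"wz":0,"tx":0.025,"ty":-0.001,"tz":0.001,"claw":1},{"wx":0,"wy":0,"wz":0,"tx":0.04,"ty":-0.001,"tz":0.001,"claw":1},{"wx":0,"wy":0,"wz":0,"tx":0.052,"ty":-0.001,"tz":0.001,"claw":1},{"wx":0,"wy":0,"wz":0,"tx":0.0587,"ty":-0.001,"tz":0.001,"claw":1},{"wx":0,"wy":0,"wz":0,"tx":0.0587,"ty":-0.001,"tz":0.001,"claw":1}]'
python3 st.py .08 .217
python3 - <<'E'
from h import *
for n in("side",): cv2.imwrite(f"pics/{n}10.png",bot.grab_frame(n))
b=cv2.resize(cv2.imread("pics/side10.png")[110:210,290:390],None,fx=5.8,fy=5.8,interpolation=cv2.INTER_CUBIC)
cv2.imwrite("pics/s10.png",b)
E
```

```text
clock: 11.3
position: [0.5358, 0.1356, 0.2243]
tool_rot: [-1.603, 1.568, -2.994]
force: [-0.3, 0.1, -4.3]
grip_width: 0.0064
[0.53575047 0.13562751 0.22425796] [-0.30761771  0.09911814 -4.30727332] 0.006368100006772879 goal [0.53712923 0.13587687] (array([0.0073, 0.0014, 0.    ]), array([ 0.09, -0.01,  0.17]))
```

View pics/s10.png

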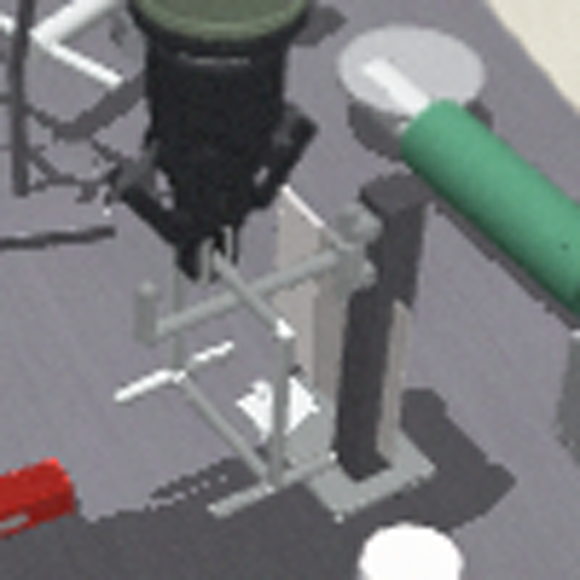

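The bar is just above the arm and crosses at about half its length (0.52 computed). I'll lower until the weight is taken.

```bash
python3 -m creep '[{"wx":0,"wy":0,"wz":0,"tx":0.003,"ty":0.001,"tz":0,"claw":1},{"wx":0,"wy":0,"wz":0,"tx":0.006,"ty":0.001,"tz":0,"claw":1},{"wx":0,"wy":0,"wz":0,"tx":0.006,"ty":0.001,"tz":0,"claw":1}]'
```

```text
clock: 11.65
position: [0.5371, 0.1359, 0.2188]
tool_rot: [-1.692, 1.568, -3.083]
force: [0.3, 0.1, -2.7]
grip_width: 0.0067
```

```bash
python3 st.py .08 .217
```

```text
[0.53705331 0.13585799 0.21877611] [ 0.30461682  0.06574301 -2.73366788] 0.0067125914672004705 goal [0.53712923 0.13587687] (array([ 0.0018,  0.0001, -0.    ]), array([ 0.08, -0.02,  0.13]))
```

```bash
python3 -m creep '[{"wx":0,"wy":0,"wz":0,"tx":0.001,"ty":0,"tz":0,"claw":1},{"wx":0,"wy":0,"wz":0,"tx":0.002,"ty":0,"tz":0,"claw":1},{"wx":0,"wy":0,"wz":0,"tx":0.002,"ty":0,"tz":0,"claw":1}]'
```

```text
clock: 11.95
position: [0.5371, 0.1359, 0.2168]
tool_rot: [-1.723, 1.569, -3.114]
force: [-0.8, -0.5, -2.1]
grip_width: 0.0063
```

```bash
python3 -m creep '[{"wx":0,"wy":0,"wz":0,"tx":0.001,"ty":0,"tz":0,"claw":1},{"wx":0,"wy":0,"wz":0,"tx":0.0015,"ty":0,"tz":0,"claw":1},{"wx":0,"wy":0,"wz":0,"tx":0.0015,"ty":0,"tz":0,"claw":1}]'
```

```text
clock: 12.25
position: [0.5373, 0.136, 0.2157]
tool_rot: [-1.981, 1.569, 2.911]
force: [-2.5, 1.2, 6.7]
grip_width: 0.0066
```

Contact made: the force on the tool is now upward. I'll release gently.

```bash
python3 -m creep '[{"wx":0,"wy":0,"wz":0,"tx":-0.0005,"ty":0,"tz":0,"claw":1},{"wx":0,"wy":0,"wz":0,"tx":-0.0005,"ty":0,"tz":0,"claw":0.85},{"wx":0,"wy":0,"wz":0,"tx":-0.0005,"ty":0,"tz":0,"claw":0.8},{"wx":0,"wy":0,"wz":0,"tx":-0.0005,"ty":0,"tz":0,"claw":0.7},{"wx":0,"wy":0,"wz":0,"tx":-0.0005,"ty":0,"tz":0,"claw":0.6},{"wx":0,"wy":0,"wz":0,"tx":-0.0005,"ty":0,"tz":0,"claw":0.6}]' 20
python3 - <<'E'
from h import *
s=bot.observe();print(s['position'],s['force'],s['grip_width'])
b=cv2.resize(bot.grab_frame("side")[110:210,290:390],None,fx=5.8,fy=5.8,interpolation=cv2.INTER_CUBIC)
cv2.imwrite("pics/s11.png",b)
E
```

```text
clock: 12.85
position: [0.5373, 0.136, 0.2162]
tool_rot: [-1.99, 1.569, 2.902]
force: [0.2, 0.2, 0.5]
grip_width: 0.0343
[0.53732799 0.13602138 0.21624185] [0.20545484 0.22410055 0.48608246] 0.03426681650864511
```

View pics/s11.png

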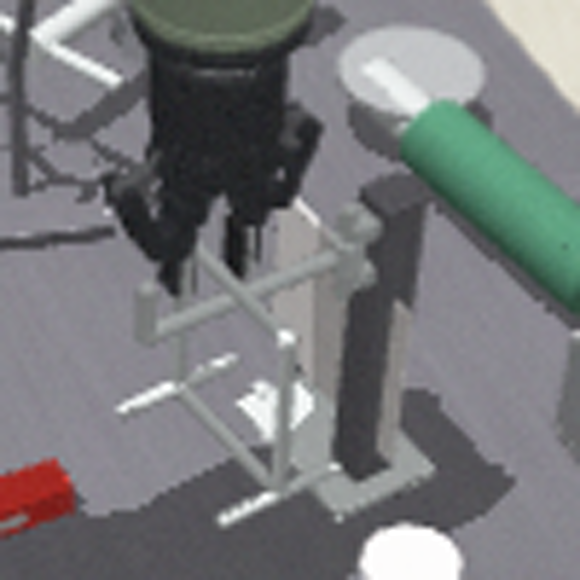

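The frame hangs level from the arm with the jaws open around the bar at (175,270) and (240,260). I'll retreat straight up.

```bash
python3 -m creep '[{"wx":0,"wy":0,"wz":0,"tx":-0.008,"ty":0,"tz":0,"claw":0.6},{"wx":0,"wy":0,"wz":0,"tx":-0.025,"ty":0,"tz":0,"claw":0.6},{"wx":0,"wy":0,"wz":0,"tx":-0.055,"ty":0,"tz":0,"claw":0.6},{"wx":0,"wy":0,"wz":0,"tx":-0.09,"ty":0,"tz":0,"claw":0.6},{"wx":0,"wy":0,"wz":0,"tx":-0.13,"ty":0,"tz":0,"claw":0.6},{"wx":0,"wy":0,"wz":0,"tx":-0.15,"ty":0,"tz":-0.04,"claw":0.6},{"wx":0,"wy":0,"wz":0,"tx":-0.15,"ty":-0.04,"tz":-0.08,"claw":0.6},{"wx":0,"wy":0,"wz":0,"tx":-0.15,"ty":-0.08,"tz":-0.12,"claw":0.6}]'
python3 -m creep '[{"wx":0,"wy":0,"wz":0,"tx":0,"ty":-0.04,"tz":-0.03,"claw":0.6},{"wx":0,"wy":0,"wz":0,"tx":0,"ty":-0.08,"tz":-0.04,"claw":0.6},{"wx":0,"wy":0,"wz":0,"tx":0,"ty":-0.08,"tz":-0.04,"claw":0.6},{"wx":0,"wy":0,"wz":0,"tx":0,"ty":-0.08,"tz":-0.04,"claw":0.6},{"wx":0,"wy":0,"wz":0,"tx":0,"ty":-0.08,"tz":-0.04,"claw":0.6},{"wx":0,"wy":0,"wz":0,"tx":0,"ty":-0.08,"tz":-0.04,"claw":0.6},{"wx":0,"wy":0,"wz":0,"tx":0,"ty":-0.08,"tz":-0.04,"claw":0.6},{"wx":0,"wy":0,"wz":0,"tx":0,"ty":-0.08,"tz":-0.04,"claw":0.6}]'
python3 - <<'E'
from h import *
for n in("side","top"): cv2.imwrite(f"pics/{n}12.png",bot.grab_frame(n))
b=cv2.resize(bot.grab_frame("side")[110:210,290:390],None,fx=5.8,fy=5.8,interpolation=cv2.INTER_CUBIC)
cv2.imwrite("pics/s12.png",b)
E
```

```text
clock: 13.7
position: [0.4473, 0.2331, 0.3672]
tool_rot: [-2.789, 1.57, 2.102]
force: [-0.2, 2.2, -0.7]
grip_width: 0.034
clock: 14.5
position: [0.3618, 0.258, 0.3671]
tool_rot: [-2.202, 1.57, 2.688]
force: [-0.5, 0.4, 0.4]
grip_width: 0.0342
```

View pics/s12.png

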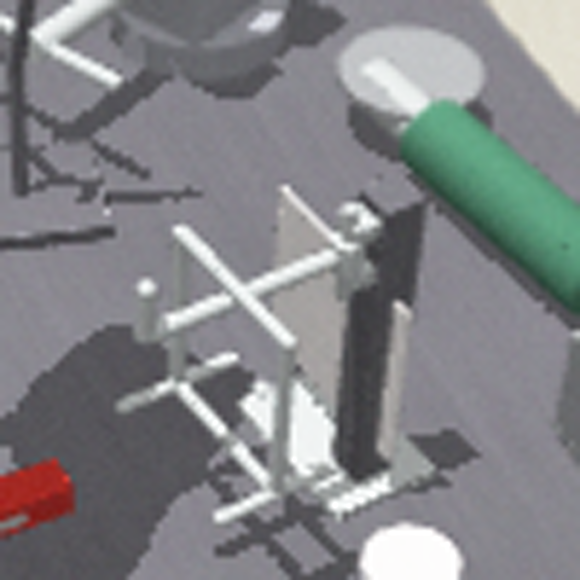

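View pics/top12.png

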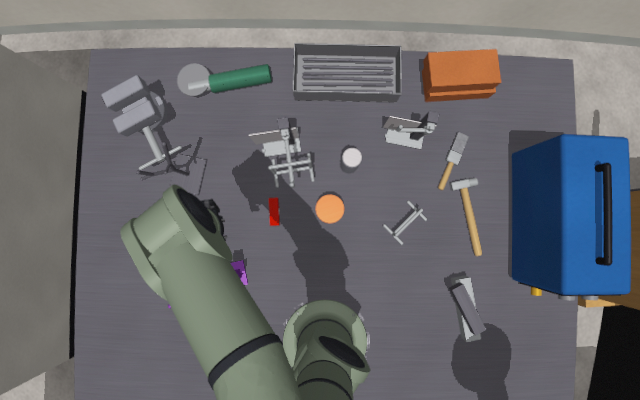

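View pics/side12.png

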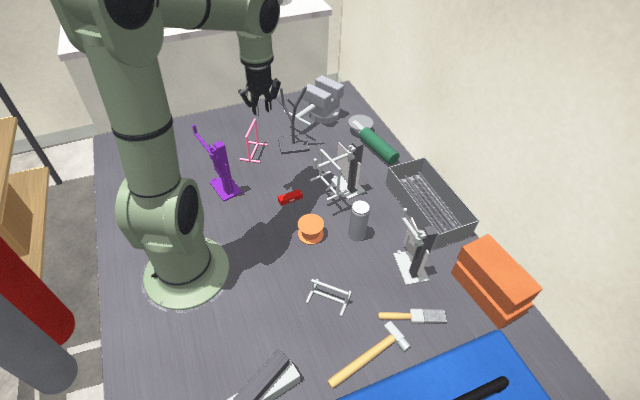

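The frame hangs on the long hook's arm at mid-bar, and everything else appears unmoved. Next I'll check for stillness, tilt and changes elsewhere.

```bash
python3 -m creep '[{"wx":0,"wy":0,"wz":0,"tx":0,"ty":0,"tz":0,"claw":0.6},{"wx":0,"wy":0,"wz":0,"tx":0,"ty":0,"tz":0,"claw":0.6},{"wx":0,"wy":0,"wz":0,"tx":0,"ty":0,"tz":0,"claw":0.6},{"wx":0,"wy":0,"wz":0,"tx":0,"ty":0,"tz":0,"claw":0.6},{"wx":0,"wy":0,"wz":0,"tx":0,"ty":0,"tz":0,"claw":0.6},{"wx":0,"wy":0,"wz":0,"tx":0,"ty":0,"tz":0,"claw":0.6}]'
python3 - <<'E'
from h import *
im={n:bot.grab_frame(n) for n in("side","top")}
for n in im:
    o=cv2.imread(f"pics/{n}12.png");d=np.abs(im[n].astype(int)-o).max(2);print(n,"diff since",d.max(),(d>25).sum())
f=lambda p:(p[0]/5.8+290,p[1]/5.8+110)
ps=.178;e=np.array([np.cos(ps),np.sin(ps)]);nn=np.array([-e[1],e[0]])
M=np.array([.621,.1215])-.08*e
for d in(-.055,.055):
  for z in(.217,.097): print(d,z,(proj("side",[*(M+d*nn),z])-[290,110])*5.8)
c=cv2.resize(im["top"][110:200,230:330],None,fx=5.8,fy=5.8,interpolation=cv2.INTER_CUBIC);cv2.imwrite("pics/t13.png",c)
# magnet, spool, tin drift vs first pictures
for nm,lo,hi in(("mag",(0,0,120),(60,60,255)),("spool",(40,90,180),(120,180,255))):
    for n in im:
        g=[np.argwhere(cv2.inRange(x,lo,hi)[100:250,220:400]>0).mean(0)+[100,220] for x in(cv2.imread(f"pics/{n}0.png"),im[n])];print(nm,n,g)
E
```

```text
clock: 15.25
position: [0.3616, 0.2581, 0.3671]
tool_rot: [-2.519, 1.57, 2.371]
force: [-0.6, 0.0, 0.4]
grip_width: 0.0344
side diff since 69 62
top diff since 46 19
-0.055 0.217 [[285.25504465 342.18374852]]
-0.055 0.097 [[273.76346793 486.74549592]]
0.055 0.217 [[179.69032704 231.40723493]]
0.055 0.097 [[175.12520414 376.46553168]]
mag side [array([197.68944099, 289.20496894]), array([196.77272727, 289.98989899])]
mag top [array([211.0876494 , 273.46613546]), array([211.51851852, 273.56378601])]
spool side [array([231.6137931 , 311.37931034]), array([235.04310345, 312.10344828])]
spool top [array([208.45186335, 329.49534161]), array([208.437014  , 329.47900467])]
```

View pics/t13.png

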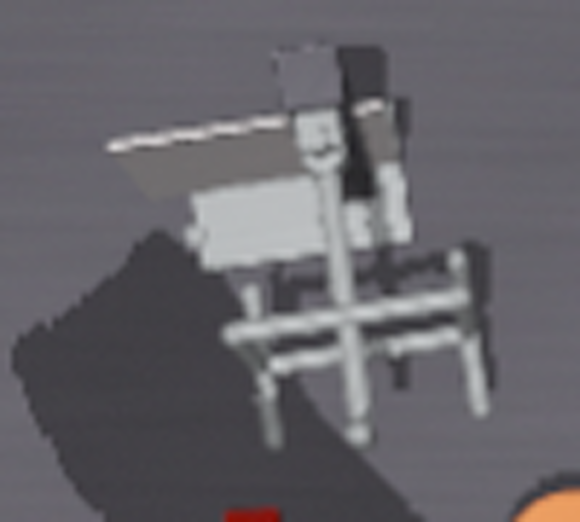

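The frame is level and its bar is crossed at mid-length, at (348,315). The side view matches the upright model to within a few pixels. I'll find where the remaining pixel differences lie.

```bash
python3 -m creep '[{"wx":0,"wy":0,"wz":0,"tx":0,"ty":0,"tz":0,"claw":0.6},{"wx":0,"wy":0,"wz":0,"tx":0,"ty":0,"tz":0,"claw":0.6},{"wx":0,"wy":0,"wz":0,"tx":0,"ty":0,"tz":0,"claw":0.6},{"wx":0,"wy":0,"wz":0,"tx":0,"ty":0,"tz":0,"claw":0.6},{"wx":0,"wy":0,"wz":0,"tx":0,"ty":0,"tz":0,"claw":0.6},{"wx":0,"wy":0,"wz":0,"tx":0,"ty":0,"tz":0,"claw":0.6},{"wx":0,"wy":0,"wz":0,"tx":0,"ty":0,"tz":0,"claw":0.6},{"wx":0,"wy":0,"wz":0,"tx":0,"ty":0,"tz":0,"claw":0.6}]'
python3 - <<'E'
from h import *
a=[bot.grab_frame("side") for _ in range(4)]
o=cv2.imread("pics/side12.png")
for x,y in((o,a[0]),(a[0],a[1]),(a[0],a[2]),(a[0],a[3])):
    d=np.abs(x.astype(int)-y).max(2);w=d[120:215,305:365];print("all",(d>25).sum(),"frame",(w>25).sum(),w.max(),[ (int(r),int(c)) for r,c in np.argwhere(d>25)[:8]])
E
```

```text
clock: 16.15
position: [0.3616, 0.2581, 0.3671]
tool_rot: [-2.473, 1.57, 2.418]
force: [-0.7, 0.2, 0.3]
grip_width: 0.0342
all 63 frame 9 52 [(2, 249), (6, 52), (8, 53), (10, 54), (13, 56), (13, 209), (15, 57), (16, 208)]
all 5 frame 5 42 [(154, 327), (179, 337), (190, 344), (192, 336), (197, 329)]
all 6 frame 6 42 [(154, 327), (179, 323), (179, 337), (190, 344), (192, 336), (197, 329)]
all 7 frame 7 44 [(154, 327), (173, 340), (179, 323), (179, 337), (190, 344), (192, 336), (197, 329)]
```

There are slight sub-pixel changes on the frame, perhaps residual rocking. I'll wait a few seconds for it to damp.

```bash
W='x'; for i in 1 2 3 4 5 6; do python3 -m creep '[{"wx":0,"wy":0,"wz":0,"tx":0,"ty":0,"tz":0,"claw":0.6},{"wx":0,"wy":0,"wz":0,"tx":0,"ty":0,"tz":0,"claw":0.6},{"wx":0,"wy":0,"wz":0,"tx":0,"ty":0,"tz":0,"claw":0.6},{"wx":0,"wy":0,"wz":0,"tx":0,"ty":0,"tz":0,"claw":0.6},{"wx":0,"wy":0,"wz":0,"tx":0,"ty":0,"tz":0,"claw":0.6},{"wx":0,"wy":0,"wz":0,"tx":0,"ty":0,"tz":0,"claw":0.6},{"wx":0,"wy":0,"wz":0,"tx":0,"ty":0,"tz":0,"claw":0.6},{"wx":0,"wy":0,"wz":0,"tx":0,"ty":0,"tz":0,"claw":0.6}]' | head -1; done
python3 - <<'E'
from h import *
a=[bot.grab_frame("side") for _ in range(8)]
for y in a[1:]:
    d=np.abs(a[0].astype(int)-y).max(2)[120:215,305:365];print((d>10).sum(),d.max())
cv2.imwrite("pics/s14.png",cv2.resize(a[-1][110:210,290:390],None,fx=5.8,fy=5.8,interpolation=cv2.INTER_CUBIC))
E
```

```text
clock: 17.15
clock: 17.95
clock: 18.75
clock: 19.55
clock: 20.35
clock: 21.15
0 10
0 10
1 12
0 10
2 25
1 26
1 23
```

View pics/s14.png

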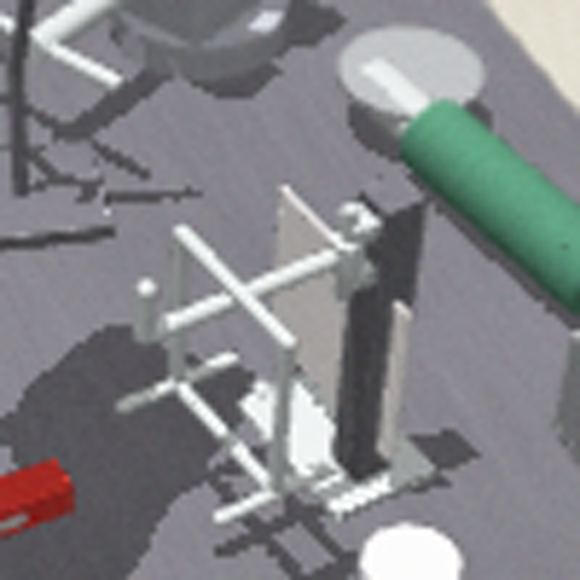

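The frame has settled: it hangs upright from the hook, its bar crossed near (245,290), and it is clear of the table. Handing in.

```bash
python3 -c "
from workcell import bot
print(bot.job_done())"
```

```text
the job is handed in; nothing more can be done
None
```

The tall grey frame now hangs by its top bar from the longer hook, level, upright and clear of the table. I swung that hook out to its stop with the shut fingers first. I then gripped the frame's bar about 29 mm off centre, carried it upright over the hook's turned-up end and set it down about 80 mm from the hinge. The job was handed in at about 21.5 s on the clock.

**Last checks:**
- **Position:** the uprights match the upright model to within about 6 px in a 5.8× crop (about 1 px in the camera picture). The hook crosses the bar at mid-length.
- **Stillness:** a few frame pixels were still changing about 3 s after release. By hand-in, at most 2 pixels changed across eight pictures.
- **Other things:** by eye, everything else is where it started and the short hook is still folded; only the magnet and spool were measured. From above they shifted by less than 0.5 px.
- **One disagreement:** the spool's colour patch shifted about 3 px in the side view only. I put that down to changed shadow.
- **Force:** the highest wrist force I read was about 42 N, when the fingers pressed the hook against its stop. That is within the 120 N wrist limit; the 40 N limit covers the arm and gripper body, and this contact was at the fingers.

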